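# Dock the grounds bin and hold the grinder lever at full dose

### The arm

A 7-joint arm with a two-finger parallel gripper is mounted at the origin on the work surface. World frame = base frame: x ahead of the robot, y to its left, z up, the work surface at z = 0. Lengths are in m, angles in rad, forces in N, time in s.
With the tool pointing down it reaches from about 0.4 to 0.85 m from the base axis. Payload 4.5 kg.
Tool frame: the origin (TCP) lies midway between the tips of the shut fingers; the grasp point (between the pads) lies 19 mm behind it; z points along the fingers, y is the line along which they close (so a half turn about z gives the same grasp; the last joint's range is limited). The gripper opens to 88 mm and grips with 3 to 60 N. Pads are 18 mm wide; open, the fingers measure 123 mm over their backs; the gripper's body (75 mm by 187 mm) begins 45 mm behind the grasp point.
Start: joints at [1.336, 0.689, -0.195, 1.565, 0.157, 0.902, -0.215], TCP at [0.166, -0.603, 0.239] pointing down, gripper open.
Joint ranges: [-3.01, 3.01], [-0.46, 2.08], [-1.47, 1.51], [0.13, 2.56], [-1, 4.14], [0.04, 2.09], [-2.66, 2.66]. Speed limits (rad/s): [2.57, 2.57, 3.14, 3.14, 3.14, 3.14, 3.14].

### API

Orientations are given as a unit quaternion [x, y, z, w].
In Python, from plant import * gives the robot as it stands.
- The arm moves only by the tool send_rows, never from a script. Its argument "targets" is a list of rows, each a list of 2 entries, a list of its own where there are three numbers: the shift along the tool's x, y, z in units of 0.3 m (1.0 is 0.3 m), then the turn, a rotation vector about the tool's x, y, z in units of pi rad (1.0 is pi rad). A call has 1 to 12 rows; each row is the pose to reach, as a shift and turn from the pose commanded when the call began, along the tool's axes at that moment, turning the shorter way round; what a row does not reach only later rows make up. A row lasts 1/8 s, in which the tool goes at most 62.5 mm and 10.7 degrees, less where a joint would pass 70% of its speed; a pose out of reach is approached as far as the arm can. A call with a number of a shift or a turn outside -1 to 1 is refused whole. A call with a gripper value outside its range is refused whole. "fingers" is the opening, from 0 (shut) to 1 (fully open), set as the call begins (left out, the last holds). The fingers move at their own pace and stop on an object; "newtons" is the grip in N (left out, the last holds). Time passes only in rows, so rows that repeat a pose let the fingers close. It gives the time, the measured TCP pose, the force, the opening and the grip force at its end, in the units of the state.
- get_state(): the state, without advancing time (a new reading comes with each control period).
- snapshot(name): name is "scene" or "top"; returns a dict with "img" (420x560x3 uint8, blue, green, red), "fx", "fy", "cx", "cy" (pixels), "cam_to_world" (4x4, takes a point from camera to world coordinates). Camera axes: x right, y down, z forward; pixel columns grow to the right and rows downward; lengths in m; the calibration is good to about 2 mm. A picture is of the moment at which its call begins. There is no depth.
- finish_job(): hands the job in; it is judged then, once.
The state is a dict: "clock": time; "q": joint angles; "qd": joint speeds; "joint_torque": joint torques, N m; "tool_pos": TCP position; "eef_rot": TCP orientation; "contact_force": force on the tool from outside, world axes, zero at the start; "moment": the same for the moment, N m; "opening": opening from 0.0 (shut) to 1.0 (fully open); "finger_force": force on a finger pad.
Only numpy, scipy, OpenCV 4.12 (cv2) and the standard library are available. Lean on these libraries where they do the work, as an engineer would, in place of code of your own. Each camera call takes 0.05 s, during which the arm holds its last target. There are 200 camera calls.

### The job

Push the coffee grinder's grounds bin flush against the machine's front face, squarely and centred under the spout, and let go of it. Then press the spring-return lever on the machine's side down past its first two clicks to the third, the bottom of its travel, and finish while still holding it down there with the bin still in place. Do not work the lever before the bin is home, and leave the mug, jar and carton where they stand.

Things in the scene. Friction and masses are not known exactly. Their poses are not given: they have to be found in the camera images.
- grinder: Fixed white coffee grinder, clear hopper on top. Housing 170 deep (x) x 150 wide (y) x 225 mm high, 295 with hopper. Origin: foot of the middle of its flat upright front face, at table height; own -x points out of the front (roughly to world +y), housing from x 0 to 170, z up. A spout 60 wide juts 35 out of the face at 107 to 145 height. Side lever at +y.
- bin: Loose white open bin, 100 deep (x) x 110 wide (y) x 70 mm high, 0.2 to 0.4 kg. Origin: centre of underside. Its flat back (x +50 mm) goes against the grinder's face; home, its axes are parallel to the grinder's. At its other end an upright grip fin 14 thick (y) spans x -50 to -86, height 20 to 65: grip it across y from above. Starts askew, off centre, about 30 to 100 short of the face.
- bin_back_left (a point): Point on the bin's back plane, bin frame (50, 50, 30) mm: lies on the grinder's front plane when flush.
- bin_back_right (a point): Point on the bin's back plane, bin frame (50, -50, 30) mm: lies on the grinder's front plane when flush.
- lever (a joint): Side lever angle (rad): 0 at rest (raised 0.3 above level), clicks at about 0.2 and 0.4, third at the bottom stop, 0.6. A spring always returns it to 0; pressing the paddle takes 1 to 10 N, in waves. Hinge line along the grinder's y through x +45, z 165 mm (grinder frame); it points to the grinder's -x, paddle centre 115 mm from the hinge line, at y +113.
- lever_pad (a point): Centre of the top face of the lever's black paddle (plate 42 along the lever x 46 wide x 10 mm thick), where to press down. In the grinder's frame it is at about (-63, 113, 204) mm at rest and (-66, 113, 136) mm fully down; it moves with the lever.
- mug: White mug, 80 mm across, 90 mm high, bystander. Origin: centre of its underside.
- jar: Glass jar with a metal lid, 76 mm across, 100 mm high, bystander. Origin: centre of its underside.
- carton: Upright paper carton, 70 x 70 x 190 mm, bystander. Origin: centre of its underside.
Not all that is in view belongs to the job. Leave any blue or red look-alike of the bin alone.

How it is judged:
By the outcome, as a careful person would: the job done as asked, in the order asked, and still so for the second after the job is handed in, while the arm keeps its last pose, push and grip.
It also fails if it takes over 56 s, if anything falls off the work surface, if the arm or the gripper's body presses on something with over 40 N, if the wrist force passes 120 N, or if a joint passes its speed limit or range.

## Working session

There is one attempt and no reset: what is moved stays moved. The work goes in short steps, Python scripts to look and compute and a tool call to move; the robot and the scene stay as the last step left them, time stands still between calls to the robot, and variables do not carry over. Pictures are saved under pics/ and viewed, at most 10 in all, crops included, and the job is handed in when it is done.

Besides the shell and the picture viewer there is one more tool, called after "Call:" as a command line: name --argument value ..., lists and objects as JSON in quotes. send_rows: Moves the arm, as the interface text tells. Its arguments: {"type":"object","properties":{"targets":{"type":"array"},"fingers":{"type":"number"},"newtons":{"type":"number"}},"required":["targets"]}

```bash
mkdir -p pics; ls; python3 - <<'E'
from plant import *
import cv2,pickle,numpy as np
d={n:snapshot(n) for n in("scene","top")}
pickle.dump(d,open("s0.pkl","wb"))
for n in d:
    cv2.imwrite(f"pics/{n}0.png",d[n]["img"]); print(n,d[n]["fx"],d[n]["cx"],d[n]["cy"],np.round(d[n]["cam_to_world"],3).tolist())
s=get_state();print({k:np.round(v,3) for k,v in s.items()})
E
```

```text
pics
scene 466.3762126468099 283.0250087411538 209.45064680093483 [[-0.514, 0.717, -0.471, 1.188], [0.858, 0.437, -0.271, 0.271], [0.012, -0.543, -0.839, 1.284], [0.0, 0.0, 0.0, 1.0]]
top 499.8032942966141 278.4344563122438 212.4238016186994 [[0.004, -0.991, 0.135, 0.393], [-1.0, -0.004, -0.003, -0.097], [0.004, -0.135, -0.991, 1.613], [0.0, 0.0, 0.0, 1.0]]
{'clock': np.float64(0.1), 'q': array([ 1.336,  0.69 , -0.195,  1.566,  0.157,  0.903, -0.215]), 'qd': array([-0.001, -0.003,  0.001, -0.002,  0.001, -0.   ,  0.001]), 'joint_torque': array([-4.0000e-03, -5.2850e+01, -1.2720e+00, -1.5384e+01, -5.3000e-02,
        2.0000e-03,  0.0000e+00]), 'tool_pos': array([ 0.166, -0.602,  0.238]), 'eef_rot': array([ 0.991,  0.134, -0.   , -0.001]), 'contact_force': array([ 0.568, -0.756,  0.37 ]), 'moment': array([ 0.024,  0.058, -0.078]), 'finger_force': np.float64(0.0), 'opening': np.float64(0.998)}
```

```bash
sleep 1
```

```text
(no output)
```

View pics/scene0.png

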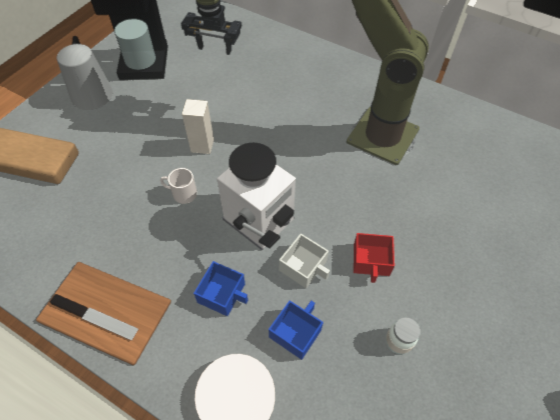

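View pics/top0.png

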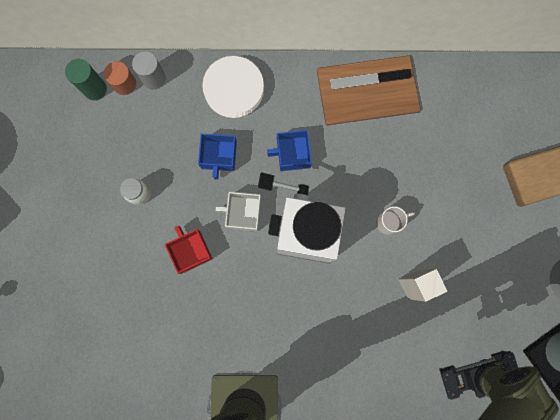

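The top view shows the white bin at about (242,211), its fin pointing left at (220,209). The grinder is at (311,230), with the paddle at (266,181) and the spout at (275,225). The blue and red bins nearby are decoys.

```bash
cat > h.py <<'E'
import numpy as np,cv2
def ray(s,uv,z):
    uv=np.atleast_2d(np.float64(uv)); T=s["cam_to_world"]
    d=np.c_[(uv[:,0]-s["cx"])/s["fx"],(uv[:,1]-s["cy"])/s["fy"],np.ones(len(uv))]@T[:3,:3].T
    return T[:3,3]+d*((z-T[2,3])/d[:,2])[:,None]
def proj(s,P):
    T=np.linalg.inv(s["cam_to_world"]);p=np.atleast_2d(P)@T[:3,:3].T+T[:3,3]
    return np.c_[p[:,0]/p[:,2]*s["fx"]+s["cx"],p[:,1]/p[:,2]*s["fy"]+s["cy"]]
E
python3 - <<'E'
import pickle;from h import *
d=pickle.load(open("s0.pkl","rb"))
a=cv2.resize(d["top"]["img"][160:280,205:365],None,fx=5,fy=5,interpolation=cv2.INTER_CUBIC)[:, :800]
cv2.imwrite("pics/ct.png",a)
b=cv2.resize(d["scene"]["img"][140:300,205:365],None,fx=3.7,fy=3.7,interpolation=cv2.INTER_CUBIC)
cv2.imwrite("pics/cs.png",b)
t=d["top"]; g=t["img"]; hsv=cv2.cvtColor(g,cv2.COLOR_BGR2HSV)
for th in(150,175,200):
    m=((hsv[...,2]>th)&(hsv[...,1]<30)).astype(np.uint8)
    n,l,st,c=cv2.connectedComponentsWithStats(m)
    for i in range(1,n):
        if st[i,4]>150 and 200<c[i][0]<360 and 160<c[i][1]<280:
            cs,_=cv2.findContours((l==i).astype(np.uint8),0,2)
            print(th,st[i],c[i].round(1),cv2.boxPoints(cv2.minAreaRect(cs[0])).round(1).tolist())
E
```

```text
150 [215 192  45  39 604] [244.3 210.3] [[213.0, 226.5], [216.6999969482422, 190.0], [260.0, 194.3000030517578], [256.29998779296875, 230.8000030517578]]
150 [ 277  198   64   64 1449] [300.2 236.3] [[275.5, 252.5], [285.1000061035156, 196.8000030517578], [345.6000061035156, 207.1999969482422], [336.0, 263.0]]
175 [216 192  44  38 449] [244.6 209. ] [[214.3000030517578, 225.1999969482422], [217.60000610351562, 190.39999389648438], [259.70001220703125, 194.39999389648438], [256.3999938964844, 229.1999969482422]]
175 [ 277  198   63   62 1189] [299.2 233.2] [[276.6000061035156, 248.8000030517578], [285.79998779296875, 197.10000610351562], [345.3999938964844, 207.60000610351562], [336.20001220703125, 259.29998779296875]]
200 [244 195  16  25 248] [251.8 207.5] [[243.8000030517578, 217.6999969482422], [246.1999969482422, 193.6999969482422], [259.3999938964844, 195.0], [257.0, 219.0]]
200 [ 278  198   62   61 1133] [299.  233.2] [[276.8999938964844, 248.6999969482422], [286.0, 197.39999389648438], [345.20001220703125, 207.8000030517578], [336.1000061035156, 259.1000061035156]]
```

```bash
sleep 1
```

```text
(no output)
```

View pics/ct.png

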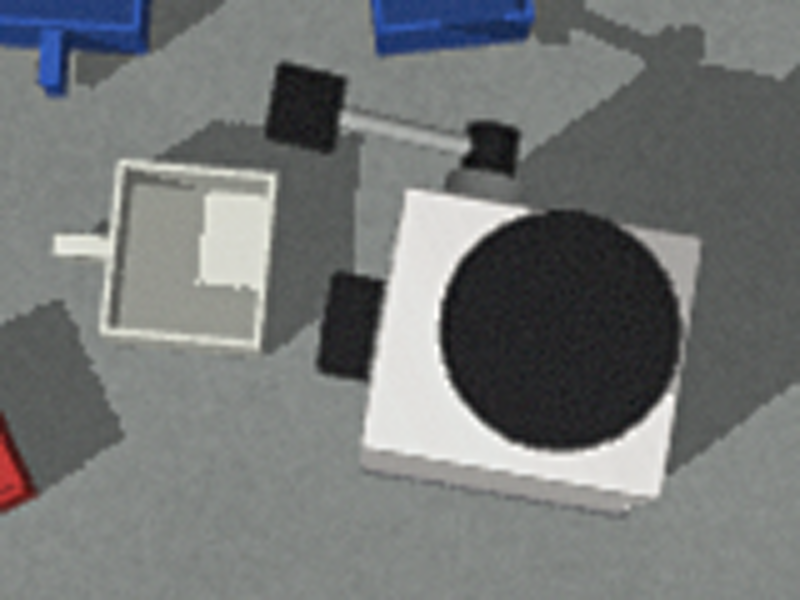

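View pics/cs.png

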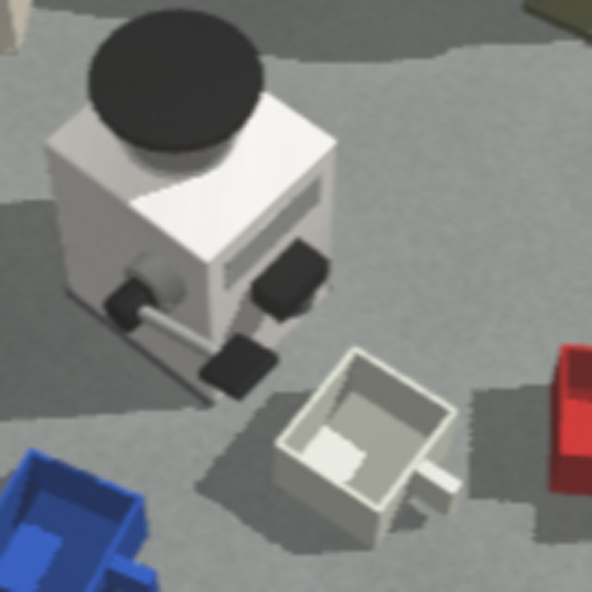

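The crops give the bin's rim corners in the top crop at (119,161), (277,174), (261,349) and (102,333). The grinder's top corners are at (405,190), (700,238), (659,498) and (362,448). The scene crop shows the same parts, with the lever raised.

```bash
cat >> h.py <<'E'
def kabsch2(M,W):
    M=np.array(M,float);W=np.array(W,float)[:,:2];a=M-M.mean(0);b=W-W.mean(0)
    th=np.arctan2((a[:,0]*b[:,1]-a[:,1]*b[:,0]).sum(),(a*b).sum())
    R=np.array([[np.cos(th),-np.sin(th)],[np.sin(th),np.cos(th)]])
    t=W.mean(0)-R@M.mean(0); return th,t,((M@R.T+t-W)*1000).round(1)
def loc(th,t,p):
    R=np.array([[np.cos(th),-np.sin(th)],[np.sin(th),np.cos(th)]]);return R@np.array(p)+t
E
python3 - <<'E'
import pickle;from h import *
d=pickle.load(open("s0.pkl","rb"));T,S=d["top"],d["scene"]
ct=lambda p:(np.array(p)+.5)/5-.5+[205,160]
cs=lambda p:(np.array(p)+.5)/3.7-.5+[205,140]
# bin rim: model corners: back=+x (-> world -y), bin +y -> world +x
bt=ray(T,ct([(119,161),(277,174),(261,349),(102,333)]),.07); bm=[(-.05,.055),(.05,.055),(.05,-.055),(-.05,-.055)]
gt=ray(T,ct([(405,190),(700,238),(659,498),(362,448)]),.225); gm=[(0,.075),(.17,.075),(.17,-.075),(0,-.075)]
bs=ray(S,cs([(379,508),(277,441),(356,349),(456,411)]),.07)
gs=ray(S,cs([(211,262),(47,145),(335,145)]),.225)
for n,m,w in(("binT",bm,bt),("binS",bm,bs),("grT",gm,gt),("grS",[gm[0],gm[1],gm[3]],gs),("bin",bm,(bt+bs)/2)):
    th,t,r=kabsch2(m,w);print(n,np.degrees(th).round(2),t.round(4),r.tolist())
m=gm+[gm[0],gm[1],gm[3]];th,t,r=kabsch2(m,np.r_[gt,gs]);print("gr",np.degrees(th),t)
print("pad",loc(th,t,(-.063,.113)),"pad px T",proj(T,[*loc(th,t,(-.063,.113)),.204]),"vs",ct((307,107)),"S",proj(S,[*loc(th,t,(-.063,.113)),.204]),"vs",cs((240,362)))
print("fin bin",[loc(*kabsch2(bm,(bt+bs)/2)[:2],p) for p in[(-.068,0),(0,0)]],"home",loc(th,t,(-.05,0)),loc(th,t,(-.118,0)))
for n,k,z in(("mug",(393,220),.09),("jar",(136,190),.1)):print(n,ray(T,k,z))
E
```

```text
binT -94.79 [0.6099 0.0095] [[0.4, 0.1], [-0.1, -0.5], [0.4, -0.2], [-0.8, 0.6]]
binS -95.62 [0.6096 0.0122] [[3.1, 1.9], [1.7, -1.2], [-3.3, -2.1], [-1.5, 1.4]]
grT -99.3 [ 0.5527 -0.1088] [[1.8, 0.9], [0.8, -1.0], [-1.5, -1.5], [-1.0, 1.6]]
grS -99.53 [ 0.5559 -0.1048] [[4.1, 1.1], [0.6, -3.2], [-4.7, 2.0]]
bin -95.19 [0.6097 0.0108] [[1.8, 1.0], [0.8, -0.8], [-1.4, -1.2], [-1.1, 1.0]]
gr -99.3443686577165 [ 0.55403988 -0.10712322]
pad [ 0.67576959 -0.06330679] pad px T [[265.10464851 181.24196903]] vs [266. 181.] S [[269.32416752 237.33106739]] vs [269.5        237.47297297]
fin bin [array([0.61587136, 0.07855818]), array([0.60971459, 0.01083748])] home [ 0.56215828 -0.05778671] [0.5731993  0.00931095]
mug [[ 0.57925683 -0.45436021  0.09      ]]
jar [[0.66735137 0.33545347 0.1       ]]
```

```bash
cat >> h.py <<'E'
from scipy.spatial.transform import Rotation as Ro
def tool(yawx,tilt):  # tool x yaw (deg) when pointing down, then turn about own y (deg)
    c,s=np.cos(np.radians(yawx)),np.sin(np.radians(yawx))
    return Ro.from_matrix(np.array([[c,s,0],[s,-c,0],[0,0,-1]]))*Ro.from_euler('y',tilt,degrees=True)
def cmd(p0,R0,p,R):
    return (R0.inv().apply(np.array(p)-p0)/.3).round(3).tolist(),((R0.inv()*R).as_rotvec()/np.pi).round(4).tolist()
E
python3 - <<'E'
from plant import *;from h import *
s=get_state();p0=np.array(s["tool_pos"]);R0=Ro.from_quat(s["eef_rot"])
Rg=tool(85.0,-15)
print(R0.as_matrix().round(3).tolist())
for p in[(.166,-.602,.45),(.33,-.36,.45),(.40,-.25,.45)]:print(cmd(p0,R0,p,R0))
print("turn",cmd(p0,R0,p0,Rg)[1])
E
```

```text
[[0.964, 0.266, -0.001], [0.266, -0.964, 0.002], [-0.0, -0.002, -1.0]]
([0.001, -0.001, -0.707], [0.0, 0.0, 0.0])
([0.742, -0.634, -0.706], [0.0, 0.0, 0.0])
([1.064, -0.925, -0.705], [0.0, 0.0, 0.0])
turn [-0.0511, -0.0731, -0.3842]
```

Call:
send_rows --targets '[[[0, 0, -0.35], [0, 0, 0]], [[0, 0, -0.7], [0, 0, 0]], [[0, 0, -0.7], [0, 0, 0]], [[0, 0, -0.7], [0, 0, 0]], [[0.74, -0.63, -0.7], [0, 0, -0.38]], [[0.74, -0.63, -0.7], [0, 0, -0.38]], [[0.74, -0.63, -0.7], [0, 0, -0.38]], [[0.74, -0.63, -0.7], [0, 0, -0.38]], [[0.74, -0.63, -0.7], [0, 0, -0.38]], [[0.74, -0.63, -0.7], [0, 0, -0.38]], [[0.74, -0.63, -0.7], [0, 0, -0.38]], [[0.74, -0.63, -0.7], [0, 0, -0.38]]]' --fingers 1 --newtons 20

```text
clock: 1.6
tool_pos: [0.3296, -0.3612, 0.4484]
eef_rot: [0.745, 0.668, -0.0, -0.0]
contact_force: [0.0, 0.1, -0.6]
opening: 0.999
finger_force: 0.0
```

```bash
cat > go.py <<'E'
from plant import *;from h import *
def show(*goals):
    s=get_state();p0=np.array(s["tool_pos"]);R0=Ro.from_quat(s["eef_rot"])
    print("t",s["clock"],"p",p0.round(4),"F",np.round(s["contact_force"],1),"op",s["opening"],s["finger_force"],"q",np.round(s["q"],2))
    for p,R in goals:print(cmd(p0,R0,p,R))
E
python3 - <<'E'
from go import *
R=tool(85,-15)
show(([.50,-.1,.45],tool(85,0)),([.6,.1,.4],R),([.616,.084,.15],R))
E
```

```text
t 1.6 p [ 0.3296 -0.3612  0.4484] F [ 0.   0.1 -0.6] op 0.9989446727276658 0.0 q [ 1.13  0.33 -0.57  1.59  0.18  1.27  0.42]
([0.927, 0.47, -0.005], [-0.0002, -0.0002, -0.0069])
([1.626, 0.729, 0.162], [-0.0011, -0.0835, -0.0068])
([1.579, 0.788, 0.995], [-0.0011, -0.0835, -0.0068])
```

Call:
send_rows --targets '[[[0.93, 0.47, 0], [0, 0, -0.007]], [[0.93, 0.47, 0], [0, 0, -0.007]], [[0.93, 0.47, 0], [0, 0, -0.007]], [[0.93, 0.47, 0], [0, 0, -0.007]], [[0.93, 0.47, 0], [0, 0, -0.007]], [[0.93, 0.47, 0], [0, 0, -0.007]], [[0.93, 0.47, 0], [0, 0, -0.007]]]'

```text
clock: 2.48
tool_pos: [0.4998, -0.0999, 0.4483]
eef_rot: [0.737, 0.676, -0.001, -0.0]
contact_force: [1.0, -0.1, -0.2]
opening: 0.998
finger_force: 0.0
```

```bash
python3 - <<'E'
from go import *
R=tool(85,-15)
show(([.615,.10,.40],R),([.616,.09,.16],R))
E
```

```text
t 2.475 p [ 0.4998 -0.0999  0.4483] F [ 1.  -0.1 -0.2] op 0.998425116815419 0.0 q [ 0.54  0.38 -0.66  1.54  0.24  1.31 -0.24]
([0.697, 0.324, 0.16], [-0.0003, -0.0831, 0.0])
([0.665, 0.332, 0.96], [-0.0003, -0.0831, 0.0])
```

Call:
send_rows --targets '[[[0.7, 0.325, 0.16], [0, -0.083, 0]], [[0.7, 0.325, 0.16], [0, -0.083, 0]], [[0.7, 0.325, 0.16], [0, -0.083, 0]], [[0.7, 0.325, 0.16], [0, -0.083, 0]], [[0.7, 0.325, 0.16], [0, -0.083, 0]], [[0.665, 0.332, 0.96], [0, -0.083, 0]], [[0.665, 0.332, 0.96], [0, -0.083, 0]], [[0.665, 0.332, 0.96], [0, -0.083, 0]], [[0.665, 0.332, 0.96], [0, -0.083, 0]], [[0.665, 0.332, 0.96], [0, -0.083, 0]], [[0.665, 0.332, 0.96], [0, -0.083, 0]]]'

```text
clock: 3.85
tool_pos: [0.6179, 0.0899, 0.1631]
eef_rot: [0.732, 0.669, -0.095, 0.089]
contact_force: [0.9, -0.5, 0.3]
opening: 1.0
finger_force: 0.0
```

```bash
python3 - <<'E'
from go import *
R=tool(85,-15)
show(([.616,.0785,.06],R),([.616,.0785,.028],R))
E
```

```text
t 3.85 p [0.6179 0.0899 0.1631] F [ 0.9 -0.5  0.3] op 1.0001500324261752 0.0 q [-0.08  0.86 -0.5   1.56  0.7   1.06 -0.97]
([0.051, -0.004, 0.342], [0.0009, -0.0006, -0.0007])
([0.079, -0.004, 0.445], [0.0009, -0.0006, -0.0007])
```

Call:
send_rows --targets '[[[0.05, -0.004, 0.18], [0, 0, 0]], [[0.05, -0.004, 0.34], [0, 0, 0]], [[0.07, -0.004, 0.4], [0, 0, 0]], [[0.079, -0.004, 0.44], [0, 0, 0]], [[0.079, -0.004, 0.445], [0, 0, 0]], [[0.079, -0.004, 0.445], [0, 0, 0]]]'

```text
clock: 4.6
tool_pos: [0.6154, 0.0803, 0.027]
eef_rot: [0.731, 0.67, -0.095, 0.088]
contact_force: [-0.5, -0.2, -0.9]
opening: 0.996
finger_force: 0.0
```

Call:
send_rows --targets '[[[0, 0, 0], [0, 0, 0]], [[0, 0, 0], [0, 0, 0]], [[0, 0, 0], [0, 0, 0]], [[0, 0, 0], [0, 0, 0]], [[0, 0, 0], [0, 0, 0]], [[0, 0, 0], [0, 0, 0]], [[0, 0, 0], [0, 0, 0]], [[0, 0, 0], [0, 0, 0]]]' --fingers 0 --newtons 20

```text
clock: 5.6
tool_pos: [0.6147, 0.0796, 0.0256]
eef_rot: [0.731, 0.67, -0.096, 0.088]
contact_force: [1.2, 0.2, -0.0]
opening: 0.153
finger_force: 19.9
```

```bash
python3 - <<'E'
from go import *
show()
d=snapshot("top");cv2.imwrite("pics/t1.png",cv2.resize(d["img"][160:280,205:365],None,fx=5,fy=5,interpolation=cv2.INTER_CUBIC))
E
```

```text
t 5.6 p [0.6147 0.0796 0.0256] F [ 1.2  0.2 -0. ] op 0.153458143551549 19.912825820501894 q [-0.11  1.04 -0.41  1.62  0.84  0.84 -1.11]
```

```bash
sleep 1
```

```text
(no output)
```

View pics/t1.png

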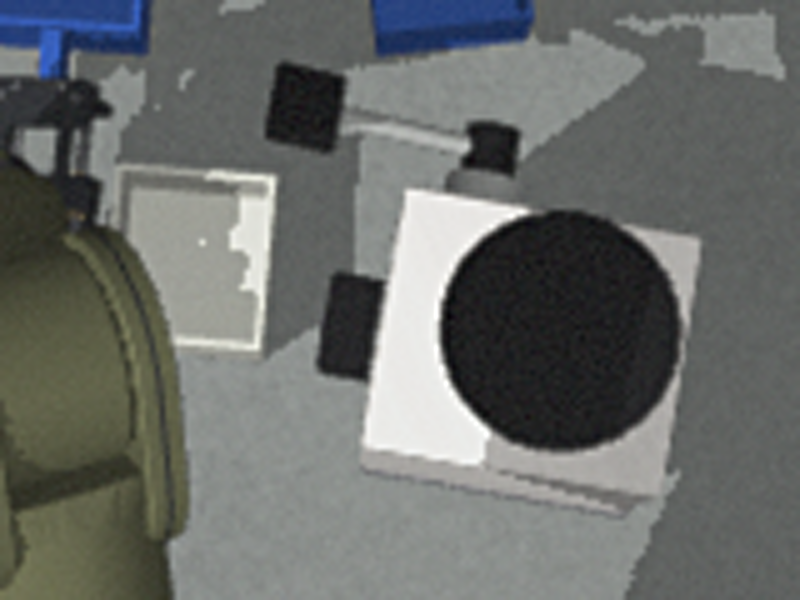

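The fingers hold the fin (opening 13.5 mm) and the bin has barely moved. Next I'll align it 20 mm short of the face.

```bash
python3 - <<'E'
from go import *
R=tool(80.7,-15)
show(([.5766,.0301,.027],R))
E
```

```text
t 5.65 p [0.6146 0.0796 0.0256] F [ 1.5  0.2 -1.9] op 0.1555438697640407 19.909427363891155 q [-0.11  1.04 -0.41  1.62  0.84  0.84 -1.11]
([-0.171, -0.112, 0.041], [0.0064, -0.0004, 0.0234])
```

Call:
send_rows --targets '[[[-0.03, -0.02, 0.008], [0.001, 0, 0.004]], [[-0.06, -0.04, 0.015], [0.002, 0, 0.008]], [[-0.09, -0.06, 0.022], [0.003, 0, 0.012]], [[-0.12, -0.08, 0.03], [0.004, 0, 0.016]], [[-0.15, -0.1, 0.037], [0.006, 0, 0.02]], [[-0.171, -0.112, 0.041], [0.006, 0, 0.023]], [[-0.171, -0.112, 0.041], [0.006, 0, 0.023]], [[-0.171, -0.112, 0.041], [0.006, 0, 0.023]]]'

```text
clock: 6.65
tool_pos: [0.5767, 0.0305, 0.027]
eef_rot: [0.755, 0.643, -0.098, 0.084]
contact_force: [-0.0, -0.9, -3.3]
opening: 0.155
finger_force: 19.9
```

```bash
python3 - <<'E'
from go import *
import pickle
show(([.5734,.0104,.027],tool(80.7,-15)))
d=snapshot("top");e=snapshot("scene");pickle.dump({"top":d,"scene":e},open("s1.pkl","wb"))
a=cv2.resize(d["img"][175:255,230:330],None,fx=4,fy=4,interpolation=cv2.INTER_CUBIC)
b=cv2.resize(e["img"][180:300,230:330],None,fx=4,fy=4,interpolation=cv2.INTER_CUBIC)
o=np.zeros((480,800,3),np.uint8);o[:320,:400]=a;o[:480,400:]=b;cv2.imwrite("pics/t2.png",o)
E
```

```text
t 6.65 p [0.5767 0.0305 0.027 ] F [-0.  -0.9 -3.3] op 0.15469160726664846 19.919843872776255 q [-0.06  1.   -0.38  1.76  0.87  0.75 -1.2 ]
([-0.066, -0.0, 0.017], [0.0004, -0.0006, 0.0005])
```

```bash
sleep 1
```

```text
(no output)
```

View pics/t2.png

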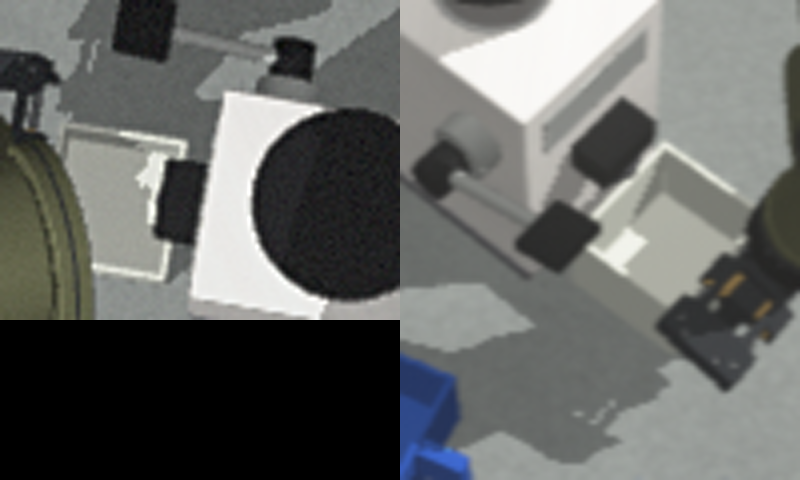

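The bin now sits squarely under the spout, a little short of the face. Its top-view rim corners are about (185,142), (164,279) and (65,126). I'll check the centring.

```bash
python3 - <<'E'
import pickle;from h import *
T=pickle.load(open("s1.pkl","rb"))["top"]
ct=lambda p:(np.array(p)+.5)/4-.5+[230,175]
w=ray(T,ct([(65,126),(186,142),(165,280)]),.07);m=[(-.05,.055),(.05,.055),(.05,-.055)]
th,t,r=kabsch2(m,w);print(np.degrees(th),t,r.tolist())
for g,o in((-99.3,(.5527,-.1088)),(-99.34,(.554,-.1071))):
    a=np.radians(g);R=np.array([[np.cos(a),-np.sin(a)],[np.sin(a),np.cos(a)]]);print((R.T@(t-o)*1000).round(1))
    sp=ray(T,ct([(166,160),(154,237)]),.145)[:,:2];print("spout",((sp-o)@R*1000).round(1).tolist())
    print("rimcorners",((w[:,:2]-o)@R*1000).round(1).tolist())
E
```

```text
-98.42653213289483 [ 0.56356959 -0.03922438] [[2.0, 2.8], [-0.5, -1.6], [-1.6, -1.2]]
[-70.4  -0.5]
spout [[-33.5, 29.3], [-32.6, -28.6]]
rimcorners [[-118.1, 52.2], [-22.9, 55.4], [-21.0, -53.4]]
[-68.5  -1.6]
spout [[-31.6, 28.2], [-30.7, -29.7]]
rimcorners [[-116.3, 51.1], [-21.1, 54.4], [-19.1, -54.4]]
```

Call:
send_rows --targets '[[[-0.01, 0, 0.003], [0, 0, 0]], [[-0.02, 0, 0.005], [0, 0, 0]], [[-0.03, 0, 0.008], [0, 0, 0]], [[-0.04, 0, 0.011], [0, 0, 0]], [[-0.05, 0, 0.013], [0, 0, 0]], [[-0.057, 0, 0.015], [0, 0, 0]], [[-0.06, 0, 0.016], [0, 0, 0]], [[-0.06, 0, 0.016], [0, 0, 0]]]'

```text
clock: 7.75
tool_pos: [0.5734, 0.0115, 0.027]
eef_rot: [0.755, 0.642, -0.099, 0.084]
contact_force: [0.5, -0.5, -3.0]
opening: 0.162
finger_force: 19.9
```

Call:
send_rows --targets '[[[-0.004, 0, 0.001], [0, 0, 0]], [[-0.007, 0, 0.002], [0, 0, 0]], [[-0.007, 0, 0.002], [0, 0, 0]]]'

```text
clock: 8.12
tool_pos: [0.573, 0.0093, 0.0269]
eef_rot: [0.755, 0.642, -0.099, 0.084]
contact_force: [0.2, -0.3, -4.3]
opening: 0.158
finger_force: 19.9
```

Call:
send_rows --targets '[[[-0.004, 0, 0.001], [0, 0, 0]], [[-0.007, 0, 0.002], [0, 0, 0]], [[-0.007, 0, 0.002], [0, 0, 0]]]'

```text
clock: 8.5
tool_pos: [0.5734, 0.0089, 0.0269]
eef_rot: [0.755, 0.643, -0.097, 0.084]
contact_force: [1.0, 4.1, -3.4]
opening: 0.158
finger_force: 20.0
```

Call:
send_rows --targets '[[[-0.004, 0, 0.001], [0, 0, 0]], [[-0.007, 0, 0.002], [0, 0, 0]], [[-0.007, 0, 0.002], [0, 0, 0]]]'

```text
clock: 8.88
tool_pos: [0.5738, 0.0086, 0.027]
eef_rot: [0.755, 0.643, -0.096, 0.083]
contact_force: [2.8, 7.4, -2.3]
opening: 0.159
finger_force: 20.0
```

Call:
send_rows --targets '[[[-0.005, 0, 0.001], [0, 0, 0]], [[-0.01, 0, 0.003], [0, 0, 0]], [[-0.015, 0, 0.004], [0, 0, 0]], [[-0.015, 0, 0.004], [0, 0, 0]], [[-0.015, 0, 0.004], [0, 0, 0]]]'

```text
clock: 9.5
tool_pos: [0.5746, 0.008, 0.027]
eef_rot: [0.755, 0.644, -0.092, 0.082]
contact_force: [4.4, 12.4, -3.4]
opening: 0.16
finger_force: 20.1
```

```bash
python3 - <<'E'
from go import *
show();s=get_state();print(s["moment"],Ro.from_quat(s["eef_rot"]).as_matrix().round(3).tolist())
E
```

```text
t 9.5 p [0.5746 0.008  0.027 ] F [ 4.4 12.4 -3.4] op 0.1600348332544233 20.0709360698238 q [-0.02  0.99 -0.37  1.79  0.9   0.71 -1.18]
[ 2.74607524 -0.8395722  -0.13998026] [[0.152, 0.988, -0.033], [0.957, -0.156, -0.243], [-0.245, 0.005, -0.969]]
```

Call:
send_rows --targets '[[[0, 0, 0], [0, 0, 0]], [[0, 0, 0], [0, 0, 0]], [[0, 0, 0], [0, 0, 0]], [[0, 0, 0], [0, 0, 0]], [[0, 0, 0], [0, 0, 0]], [[0, 0, 0], [0, 0, 0]]]' --fingers 0.6

```text
clock: 10.25
tool_pos: [0.5713, -0.0002, 0.0268]
eef_rot: [0.755, 0.642, -0.099, 0.085]
contact_force: [0.1, -0.2, 0.6]
opening: 0.598
finger_force: 0.0
```

Call:
send_rows --targets '[[[0.03, 0, -0.05], [0, 0, 0]], [[0.05, 0, -0.15], [0, 0, 0]], [[0.05, 0, -0.3], [0, 0, 0]], [[0.2, 0, -0.5], [0, 0, 0]], [[0.5, 0, -0.65], [0, 0, 0]], [[0.6, 0, -0.8], [0, 0, 0]], [[0.6, 0, -0.8], [0, 0, 0]], [[0.6, 0, -0.8], [0, 0, 0]]]'

```text
clock: 11.25
tool_pos: [0.6086, 0.2392, 0.2145]
eef_rot: [0.754, 0.645, -0.096, 0.083]
contact_force: [0.7, -0.5, -0.8]
opening: 0.603
finger_force: 0.0
```

```bash
python3 - <<'E'
from go import *
import pickle
show()
d=snapshot("top");e=snapshot("scene");pickle.dump({"top":d,"scene":e},open("s2.pkl","wb"))
a=cv2.resize(d["img"][175:255,230:330],None,fx=4,fy=4,interpolation=cv2.INTER_CUBIC)
b=cv2.resize(e["img"][180:300,230:330],None,fx=4,fy=4,interpolation=cv2.INTER_CUBIC)
o=np.zeros((480,800,3),np.uint8);o[:320,:400]=a;o[:480,400:]=b;cv2.imwrite("pics/t3.png",o)
E
```

```text
t 11.25 p [0.6086 0.2392 0.2145] F [ 0.7 -0.5 -0.8] op 0.6033208102718645 0.0 q [-0.3   0.87 -0.52  1.34  0.58  1.27 -1.1 ]
```

```bash
sleep 1
```

```text
(no output)
```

View pics/t3.png

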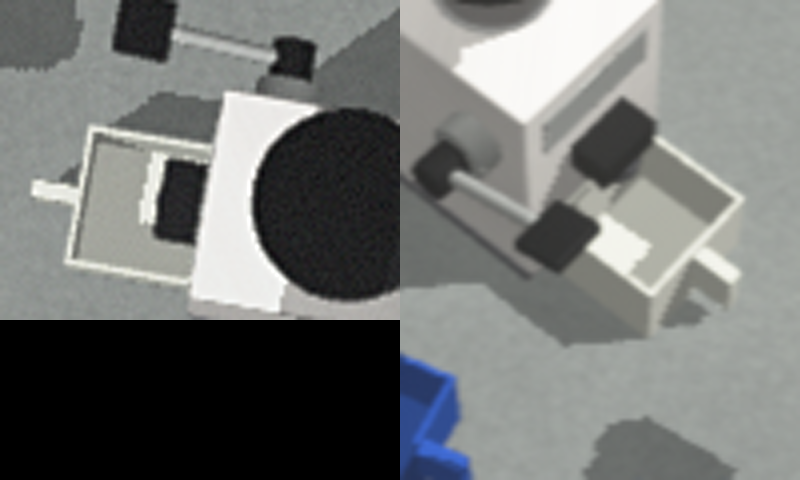

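The bin is home under the spout and released. Its outer rim corners are at about (92,126) and (66,265), and I'll check them numerically.

```bash
python3 - <<'E'
import pickle;from h import *
D=pickle.load(open("s2.pkl","rb"));T,S=D["top"],D["scene"]
ct=lambda p:(np.array(p)+.5)/4-.5+[230,175]
cs=lambda p:(np.array(p)-[400,0]+.5)/4-.5+[230,180]
o=np.array((.5535,-.108));a=np.radians(-99.32);R=np.array([[np.cos(a),-np.sin(a)],[np.sin(a),np.cos(a)]])
f=lambda s,p:((ray(s,p,.07)[:,:2]-o)@R*1000).round(1).tolist()
print(f(T,ct([(91,125),(66,265),(212,146),(192,284)])));print(f(S,cs([(651,295),(744,199)])))
# white mask outer edges: straight-line fit of outer front edge and side edges in top view
g=T["img"][...,::-1].astype(int).min(2)
m=(g>150).astype(np.uint8);n,l,st,c=cv2.connectedComponentsWithStats(m)
vs,us=np.nonzero(m[190:250,240:290]);P=np.array(f(T,np.c_[us+240,vs+190]))
rim=P[(P[:,0]<-40)&(P[:,0]>-140)]
for y0 in range(-50,51,10):
    q=rim[(abs(rim[:,1]-y0)<5)&(rim[:,0]>-110)&(rim[:,0]<-85)] ;print(y0,len(q),q[:,0].mean().round(1) if len(q) else None,end=' | ')
print()
for x0 in range(-90,-15,10):
    q=P[(abs(P[:,0]-x0)<5)]; print(x0,[ (len(k),k.mean().round(1)) for k in (q[q[:,1]>45][:,1],q[q[:,1]<-45][:,1]) if len(k)],end=' | ')
E
```

```text
[[-97.4, 55.6], [-97.5, -55.3], [-1.5, 55.0], [1.0, -53.6]]
[[-99.2, 54.1], [-100.7, -54.3]]
-50 14 -93.3 | -40 12 -93.9 | -30 13 -96.3 | -20 13 -94.5 | -10 14 -97.8 | 0 20 -97.8 | 10 9 -96.3 | 20 12 -93.8 | 30 12 -94.1 | 40 9 -95.3 | 50 11 -94.5 | 
-90 [(10, np.float64(61.7)), (11, np.float64(-55.4))] | -80 [(7, np.float64(52.9)), (12, np.float64(-51.2))] | -70 [(6, np.float64(52.0)), (14, np.float64(-51.6))] | -60 [(8, np.float64(52.4)), (14, np.float64(-50.6))] | -50 [(9, np.float64(51.3)), (13, np.float64(-52.3))] | -40 [(13, np.float64(50.9)), (15, np.float64(-51.7))] | -30 [(8, np.float64(51.8)), (12, np.float64(-52.1))] | -20 [(13, np.float64(50.6)), (14, np.float64(-51.6))] |
```

The bin is flush and square: both outer corners sit equally far from the face, and it is centred within about 1 mm. Next is the lever.

```bash
python3 - <<'E'
from go import *
a=np.radians(-99.32);w=lambda x,y:loc(a,np.array((.5535,-.108)),(x,y))
R=tool(80.7,-15)
for x in(-.063,-.068):print(w(x,.113))
show(([.63,.15,.29],R),([*w(-.068,.113),.28],R),([*w(-.068,.113),.225],R))
E
```

```text
[ 0.67521106 -0.0641318 ]
[ 0.6760208  -0.05919781]
t 11.35 p [0.6088 0.2331 0.2125] F [-0.2  0.3 -1.5] op 0.6027526501896953 0.0 q [-0.29  0.87 -0.51  1.34  0.59  1.27 -1.1 ]
([-0.32, 0.114, -0.182], [0.0003, -0.0, 0.0007])
([-0.953, 0.377, 0.022], [0.0003, -0.0, 0.0007])
([-0.905, 0.377, 0.199], [0.0003, -0.0, 0.0007])
```

Call:
send_rows --targets '[[[-0.15, 0.05, -0.18], [0, 0, 0]], [[-0.32, 0.114, -0.2], [0, 0, 0]], [[-0.5, 0.2, -0.15], [0, 0, 0]], [[-0.65, 0.26, -0.09], [0, 0, 0]], [[-0.8, 0.32, -0.04], [0, 0, 0]], [[-0.92, 0.37, 0.01], [0, 0, 0]], [[-0.92, 0.37, 0.01], [0, 0, 0]], [[-0.92, 0.37, 0.01], [0, 0, 0]], [[-0.92, 0.37, 0.01], [0, 0, 0]]]' --fingers 0

```text
clock: 12.48
tool_pos: [0.6756, -0.0468, 0.2807]
eef_rot: [0.754, 0.643, -0.099, 0.084]
contact_force: [-0.8, 0.8, -0.3]
opening: 0.005
finger_force: 0.0
```

```bash
python3 - <<'E'
from go import *
R=tool(80.7,-15)
show(([.676,-.061,.225],R),([.676,-.061,.205],R),([.676,-.059,.165],R),([.6757,-.061,.135],R),([.6757,-.061,.125],R))
E
```

```text
t 12.475 p [ 0.6756 -0.0468  0.2807] F [-0.8  0.8 -0.3] op 0.005014719564027904 0.0 q [ 0.12  0.79 -0.52  1.3   0.62  1.31 -0.65]
([0.003, 0.009, 0.191], [0.0003, -0.0006, 0.0012])
([0.02, 0.009, 0.256], [0.0003, -0.0006, 0.0012])
([0.06, 0.008, 0.383], [0.0003, -0.0006, 0.0012])
([0.079, 0.008, 0.481], [0.0003, -0.0006, 0.0012])
([0.088, 0.008, 0.514], [0.0003, -0.0006, 0.0012])
```

Descend to just above the paddle, then look once.

Call:
send_rows --targets '[[[0.002, 0.009, 0.1], [0, 0, 0]], [[0.003, 0.009, 0.18], [0, 0, 0]], [[0.003, 0.009, 0.18], [0, 0, 0]], [[0.003, 0.009, 0.18], [0, 0, 0]]]'

```text
clock: 12.98
tool_pos: [0.6771, -0.0604, 0.2293]
eef_rot: [0.755, 0.643, -0.098, 0.085]
contact_force: [0.4, -0.4, 0.0]
opening: 0.005
finger_force: 0.0
```

```bash
python3 - <<'E'
from go import *
R=tool(80.7,-15)
show(([.676,-.061,.205],R),([.676,-.059,.165],R),([.6757,-.061,.135],R),([.6757,-.061,.125],R))
d=snapshot("top");e=snapshot("scene")
a=cv2.resize(d["img"][150:270,220:340],None,fx=3.33,fy=3.33,interpolation=cv2.INTER_CUBIC)[:399,:400]
b=cv2.resize(e["img"][180:300,220:320],None,fx=4,fy=4,interpolation=cv2.INTER_CUBIC)
o=np.zeros((480,800,3),np.uint8);o[:a.shape[0],:a.shape[1]]=a;o[:480,400:]=b;cv2.imwrite("pics/t4.png",o)
E
```

```text
t 12.975 p [ 0.6771 -0.0604  0.2293] F [ 0.4 -0.4  0. ] op 0.00464879402292707 0.0 q [ 0.14  0.84 -0.5   1.36  0.65  1.21 -0.69]
([0.018, -0.003, 0.079], [0.0008, -0.0007, 0.0007])
([0.059, -0.005, 0.206], [0.0008, -0.0007, 0.0007])
([0.078, -0.005, 0.304], [0.0008, -0.0007, 0.0007])
([0.087, -0.005, 0.337], [0.0008, -0.0007, 0.0007])
```

```bash
sleep 1
```

```text
(no output)
```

View pics/t4.png

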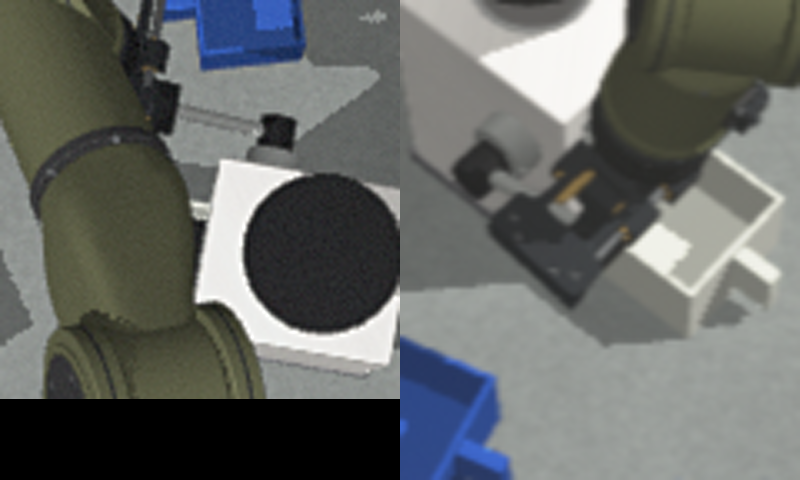

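The gripper hangs over the paddle at about (160,105) in the top panel. The bin is undisturbed and the arm passes clear above it. Pressing now.

Call:
send_rows --targets '[[[0.01, -0.004, 0.04], [0, 0, 0]], [[0.018, -0.004, 0.08], [0, 0, 0]], [[0.028, -0.004, 0.11], [0, 0, 0]], [[0.038, -0.004, 0.14], [0, 0, 0]], [[0.048, -0.004, 0.17], [0, 0, 0]], [[0.059, -0.004, 0.2], [0, 0, 0]], [[0.059, -0.004, 0.2], [0, 0, 0]]]'

```text
clock: 13.95
tool_pos: [0.6752, -0.0599, 0.1645]
eef_rot: [0.755, 0.643, -0.099, 0.084]
contact_force: [-0.7, 2.4, 3.0]
opening: 0.006
finger_force: 1.3
```

Call:
send_rows --targets '[[[0.006, 0, 0.03], [0, 0, 0]], [[0.013, 0, 0.06], [0, 0, 0]], [[0.019, 0, 0.09], [0, 0, 0]], [[0.022, 0, 0.11], [0, 0, 0]], [[0.022, 0, 0.11], [0, 0, 0]]]'

```text
clock: 14.58
tool_pos: [0.6749, -0.0636, 0.1364]
eef_rot: [0.756, 0.641, -0.1, 0.086]
contact_force: [-8.8, 0.6, 26.0]
opening: 0.004
finger_force: 12.3
```

Call:
send_rows --targets '[[[0, 0.003, -0.005], [0, 0, 0]], [[0, 0.003, -0.005], [0, 0, 0]], [[0, 0.003, -0.005], [0, 0, 0]], [[0, 0.003, -0.005], [0, 0, 0]]]'

```text
clock: 15.08
tool_pos: [0.6749, -0.0636, 0.1365]
eef_rot: [0.756, 0.642, -0.101, 0.085]
contact_force: [-7.9, 1.4, 20.1]
opening: 0.005
finger_force: 9.5
```

```bash
python3 - <<'E'
from go import *
show()
d=snapshot("top");e=snapshot("scene")
a=cv2.resize(d["img"][150:270,220:340],None,fx=3.33,fy=3.33,interpolation=cv2.INTER_CUBIC)[:399,:400]
b=cv2.resize(e["img"][180:300,220:320],None,fx=4,fy=4,interpolation=cv2.INTER_CUBIC)
o=np.zeros((480,800,3),np.uint8);o[:a.shape[0],:a.shape[1]]=a;o[:480,400:]=b;cv2.imwrite("pics/t5.png",o)
E
```

```text
t 15.075 p [ 0.6749 -0.0636  0.1365] F [-7.9  1.4 20.1] op 0.00487177264949505 9.533392523881048 q [ 0.13  0.94 -0.46  1.43  0.73  1.06 -0.78]
```

```bash
sleep 1
```

```text
(no output)
```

View pics/t5.png

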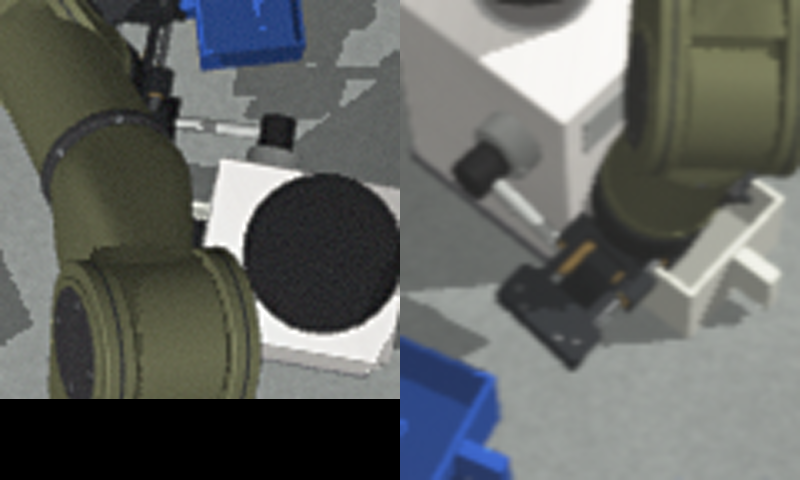

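The lever now slopes down to the paddle under the fingertips. The tip is stopped hard at z = 0.1365 with 20 N on it, and the bin's rim and fin at about (775,275) have not moved. Handing in.

```bash
python3 -c "
from plant import *
print(finish_job())"
```

```text
the job is handed in; nothing more can be done
None
```

The job is handed in: the bin is flush, square and centred within about 1 mm and released, and the lever is held at its bottom stop with about 20 N; the mug, jar and carton were not touched, and it finished at about 15 s of the 56 s.

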